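# Fit the collet chuck on the tube rotator's keyed spindle

### The job

Fit the steel collet chuck onto the upright keyed spindle of the tube rotator: set it over the spindle, turn it anticlockwise (seen from above), the way the backstop holds the spindle still, under light pressure until its keyway drops over the key, and slide it fully home on the shoulder. Then turn the chuck clockwise, and the spindle with it, until its grub screw faces the middle of the notch in the guard ring, where the hex key can reach it, and let go. Never force the chuck down on the key nor turn it on against the backstop, and leave the roll of tape, tube cutter and caliper alone.

Things in the scene. Friction and masses are not known exactly. Their poses are not given: they have to be found in the camera images.
- chuck: Loose collet chuck of turned steel, 0.3 kg, 62 mm tall, upright. Origin: centre of its flat underside, z up. Flange 56 mm diameter, 8 mm high; body 48 mm diameter to 28 mm; then a cone and the nut. From below a blind bore, 17.5 mm diameter, 30 mm deep, with one keyway 6.5 mm wide over the full depth on the chuck's -x side, reaching 15.5 mm from the axis.
- chuck_nut (a point): Middle of the chuck's round knurled collet nut, on its axis, 50 mm above its underside. The nut is 32 mm in diameter, from 38 to 62 mm above the underside: grip it there, at any yaw.
- chuck_screw (a point): Grub screw of the chuck, dark with a red mark above and below it: 24 mm from the axis on the chuck's -x side (right over the keyway), 15 mm above its underside.
- rotator: Tube rotator, fixed to the bench: aluminium base plate 120 x 120 x 10 mm, round white gear housing 92 mm across with a face plate on top (88 mm across, at 88 mm), dark motor reaching 120 mm towards +x, small control panel on the -x side. Origin: centre of the underside of the base plate, z up, on the spindle's axis.
- notch (a point): Middle of the notch's mouth in the guard ring, on the rotator's -x side, 35 mm from the spindle axis, 112 mm above the bench; red index mark below it. The notch is 19 mm wide. The guard ring round the spindle is 68 mm inside and 73 mm outside diameter; its top is 112 mm above the bench.
- spindle_end (a point): Centre of the upper end of the spindle, on the rotator's axis, 124 mm above the bench; orientation of the rotator, not of the key. Oiled shaft, 16 mm in diameter, its top 3 mm bevelled to 9 mm, 0.75 mm play in the bore all round. It stands against a rigid one-way backstop: it cannot turn anticlockwise; clockwise it turns with a drag of about 0.08 Nm and stays.
- seat (a point): Centre of the spindle's flat shoulder (30 mm across), 96 mm above the bench: the chuck's underside lies on it when home. The brass key, 5 mm wide, 10 mm long, reaches 11 mm from the axis; its top is 10 to 18 mm above here and it points 20 to 75 degrees anticlockwise (from above) of the notch; neither is measured. A chuck over 4 degrees out of line rests on its top.
- tube_cutter: Red tube cutter with black knob, 34 x 78 x 16 mm, loose on the bench; leave it alone. Origin at its underside.
- caliper: Caliper, 68 x 210 x 14 mm, loose on the bench; leave it alone. Origin at its underside.
- tape_roll: Roll of orange tape lying flat, 66 mm across, 20 mm high, loose on the bench; leave it alone. Origin at its underside.
There are look-alikes about, which are no part of the job. What is shaped like the chuck but purple or turquoise is not meant.

How it is judged (in metres and radians):
On the way, in this order (a step that is already met when the one before it is completed fails the run):
1. the chuck's bore is over the end of the spindle (z of chuck in the frame of spindle_end below -0.004 m and horizontal distance between chuck and seat below 0.004 m), for 0.1 s.
2. the keyway is over the key and the chuck is fully home on the shoulder (z of chuck in the frame of seat below 0.0025 m and horizontal distance between chuck and seat below 0.003 m), for 0.1 s.
At the end, for the whole second after the job is handed in: The chuck sits on the spindle, upright, its underside within 2 mm of the shoulder, with the grub screw facing the notch within 4 mm to either side (about 9.5 degrees), at rest (z of chuck in the frame of seat between -0.003 and 0.002 m and horizontal distance between chuck and seat below 0.003 m and angle between chuck's own z axis and vertical below 0.06 rad and x of chuck_screw in the frame of rotator below 0 m and y of chuck_screw in the frame of rotator between -0.004 and 0.004 m and linear speed of chuck below 0.02 m/s); the robot touches nothing.
It fails at once if the chuck is pressed or turned against the rotator, its key or backstop with more than 40 N (contact force between chuck and rotator above 40 N).
It fails at once if the tape, the tube cutter or the caliper is moved (distance of any of tape_roll, tube_cutter, caliper from where it was at the start of the episode above 0.02 m).
It also fails if it takes over 67 s, if anything falls off the work surface, if the arm or the gripper's body presses on something with over 40 N, if the wrist force passes 120 N, or if a joint passes its speed limit or range.

### The arm

A 6-joint arm with a two-finger parallel gripper is mounted at the origin on a cart in front of the work surface, level with it; the furniture and walls round the work are solid. World frame = base frame: x ahead of the robot, y to its left, z up, the work surface at z = 0. Lengths are in mm, angles in degrees, forces in N, time in s.
With the tool pointing down it reaches from about 350 to 850 mm from the base axis. Payload 8.1 kg.
Tool frame: the origin (TCP) lies on the centre line of the jaws, within the pads' length; the fingertips stand 19 mm ahead of it and the grasp point (between the pads) is the TCP; z points along the fingers, y is the line along which they close (so a half turn about z gives the same grasp; the last joint's range is limited). The gripper opens to 85 mm and grips with 20 to 120 N. Pads are 22 mm wide; open, the fingers measure 114 mm over their backs; the gripper's body (76 mm by 85 mm) begins 54 mm behind the grasp point. The pads swing forward as they close: fully open they stand 13 mm farther back than shut.
Start: joints at [-77.086, 7.471, 85.268, -0, 87.261, -4.893], TCP at [183.512, -571.252, 250.292] pointing down, gripper open.
Joint ranges: [-169.43, 169.43], [-51.17, 129.36], [1.28, 143.12], [-76.62, 256.62], [0, 156.53], [-152.29, 152.29]. Speed limits (degrees/s): [136.94, 136.94, 159.86, 180, 180, 180].

### API

Orientations are given as [roll, pitch, yaw] about the fixed x, y, z axes, in that order (R = Rz(yaw) Ry(pitch) Rx(roll)).
In Python, from bench import r gives the robot as it stands. The module is installed in compiled form; this text tells all that it offers.
- The arm moves only by the tool servo_tool, never from a script. Its arguments are lists of equal length, an entry for each row: "fingers": the finger opening in m, from 0 to 0.0854; "linear": the shift along the tool's x, y, z in m, a list of three; "rotation": the turn, a rotation vector about the tool's x, y, z in degrees, a list of three. A call has 1 to 10 rows; each row is the pose to reach, as a shift and turn from the pose commanded when the call began, along the tool's axes at that moment; what a row does not reach only later rows make up. A row lasts 1/10 s, in which the tool goes at most 50 mm and 8.59 degrees, less where a joint would pass 70% of its speed; a pose out of reach is approached as far as the arm can. A call with a gripper value outside its range is refused whole. The fingers move at their own pace and stop on an object; "force" is the grip in N (left out, the last holds). Time passes only in rows, so rows that repeat a pose let the fingers close. It gives the time, the measured TCP pose, the force, the opening and the grip force at its end, in the units of the state.
- r.sense(): the state, without advancing time (a new reading comes with each control period).
- r.snapshot(name): name is "scene" or "top" or "wrist"; returns a dict with "frame" (480x640x3 uint8, red, green, blue), "fx", "fy", "cx", "cy" (pixels), "camera_from_world" (4x4, takes a point from world to camera coordinates). Camera axes: x right, y up, looking along -z (the intrinsics and any distortion apply to the point x, -y, -z); pixel columns grow to the right and rows downward; lengths in mm; the calibration is good to about 2 mm. A picture is of the moment at which its call begins. There is no depth.
- r.hand_in(): hands the job in; it is judged then, once.
The state is a dict: "time": time; "joint_pos": joint angles; "qd": joint speeds; "joint_efforts": joint torques, N m; "tool_pos": TCP position; "tcp_rot": TCP orientation; "ft_force": force on the tool from outside, world axes, zero at the start; "wrist_torque": the same for the moment, N m; "finger_gap": finger opening in mm; "grip_force": force on a finger pad.
Only numpy, scipy, OpenCV 4.12 (cv2) and the standard library are available. Lean on these libraries where they do the work, as an engineer would, in place of code of your own. Each camera call takes 0.05 s, during which the arm holds its last target. There are 200 camera calls.

## Working session

There is one attempt and no reset: what is moved stays moved. The work goes in short steps, Python scripts to look and compute and a tool call to move; the robot and the scene stay as the last step left them, time stands still between calls to the robot, and variables do not carry over. Pictures are saved under pics/ and viewed, at most 10 in all, crops included, and the job is handed in when it is done.

Besides the shell and the picture viewer there is one more tool, called by a JSON object that holds its "api" and its "payload". servo_tool: Moves the arm, as the interface text tells. Its arguments: {"type":"object","properties":{"fingers":{"type":"array","items":{"type":"number"}},"linear":{"type":"array","items":{"type":"array","items":{"type":"number"}}},"rotation":{"type":"array","items":{"type":"array","items":{"type":"number"}}},"force":{"type":"number"}},"required":["fingers","linear","rotation"]}

```bash
mkdir -p pics; python3 - <<'E'
from bench import r
import cv2,numpy as np,pickle
print(r.sense())
d={}
for n in ["scene","top"]:
    s=r.snapshot(n); d[n]=s
    cv2.imwrite(f"pics/{n}0.png",s["frame"][:,:,::-1]); print(n,{k:v for k,v in s.items() if k!="frame"})
pickle.dump(d,open("s0.pkl","wb"))
E
```

```text
{'time': 0.0, 'joint_pos': array([-7.70860900e+01,  7.51655649e+00,  8.53301494e+01, -8.96283089e-04,
        8.72622717e+01, -4.89416160e+00]), 'qd': array([ 0.0010328 , -0.02606224, -0.01680007, -0.04965914,  0.06202466,
       -0.09410994]), 'joint_efforts': array([-1.77616850e-03, -5.69403255e+01, -5.00556242e+01, -4.39940886e-04,
        1.47786172e-02,  5.89993078e-05]), 'tool_pos': array([ 183.38457965, -570.73462468,  249.22097145]), 'tcp_rot': array([-1.79891343e+02, -8.40554557e-03,  1.78081073e+01]), 'ft_force': array([0.01807504, 0.46525623, 0.03589076]), 'wrist_torque': array([-0.0090393 , -0.03248352,  0.03534485]), 'grip_force': 0.0, 'finger_gap': 84.97051159614661}
scene {'fx': 554.8696270159086, 'fy': 554.8696270159086, 'cx': 308.91803933244904, 'cy': 241.0436299347839, 'camera_from_world': array([[-6.53969013e-01, -7.56521317e-01,  1.63093838e-04,
         2.64643613e+02],
       [ 3.67179338e-01, -3.17216840e-01,  8.74387105e-01,
        -3.36807559e+02],
       [-6.61440749e-01,  5.71881957e-01,  4.85228980e-01,
        -8.48426193e+02],
       [ 0.00000000e+00,  0.00000000e+00,  0.00000000e+00,
         1.00000000e+00]])}
top {'fx': 497.83903812137316, 'fy': 497.83903812137316, 'cx': 319.13333711795684, 'cy': 235.96142155719465, 'camera_from_world': array([[ 1.10784588e-01, -9.93840403e-01,  2.83358556e-03,
        -1.57635646e+02],
       [ 9.71636042e-01,  1.08907928e-01,  2.09910610e-01,
        -5.46314190e+02],
       [-2.08926245e-01, -2.05016467e-02,  9.77716476e-01,
        -1.13047150e+03],
       [ 0.00000000e+00,  0.00000000e+00,  0.00000000e+00,
         1.00000000e+00]])}
```

View pics/top0.png

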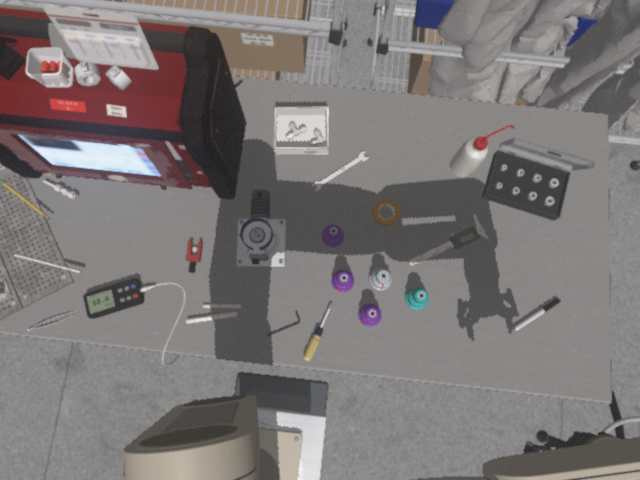

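View pics/scene0.png

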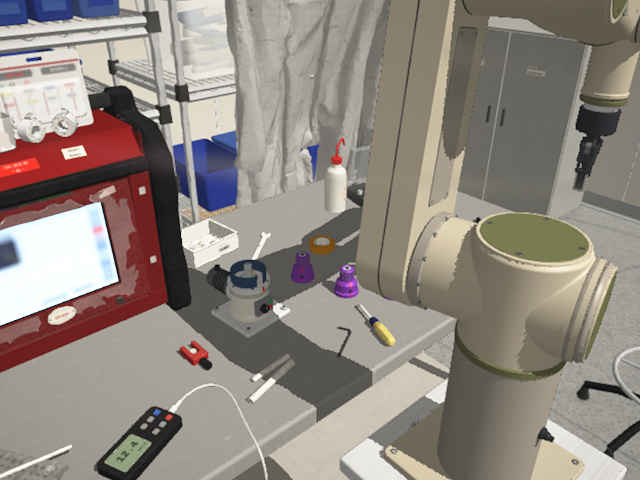

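Top view: steel chuck near (380,279), turquoise (417,298) and purples (343,281), (333,235), (370,315) around it; rotator spindle near (257,234), motor pointing up in the picture. Scene view: the rotator is seen at (248,290), with the arm hiding the chuck. Zooming in on both.

```bash
cat > h.py <<'E'
import numpy as np,cv2,pickle
def ray(s,u,v,z):
    T=np.array(s["camera_from_world"]);R=T[:3,:3];c=-R.T@T[:3,3]
    d=R.T@np.array([(u-s["cx"])/s["fx"],-(v-s["cy"])/s["fy"],-1.0])
    return (c+d*(z-c[2])/d[2])
def proj(s,p):
    T=np.array(s["camera_from_world"]);q=T[:3,:3]@np.array(p,float)+T[:3,3]
    return np.array([s["cx"]+s["fx"]*q[0]/-q[2], s["cy"]+s["fy"]*-q[1]/-q[2]])
E
python3 - <<'E'
from h import *
d=pickle.load(open("s0.pkl","rb"));s=d["top"];f=s["frame"][:,:,::-1]
a=cv2.resize(f[255:330,325:445],None,fx=6,fy=6,interpolation=cv2.INTER_CUBIC)[:, :400]
a=cv2.resize(f[255:305,355:405],(400,400),interpolation=cv2.INTER_CUBIC)
b=cv2.resize(f[185:275,225:295],(400*70//90*1,400),interpolation=cv2.INTER_CUBIC)
cv2.imwrite("pics/z.png",np.hstack([a,b]))
for n,u,v,z in [("chuck",380.5,277,62),("purpL",343,280,62),("purpU",333,233,62),("purpD",370,313,62),("turq",417,296,62),("spindle",257,234,124),("tape",386,212,10)]:
    print(n,ray(s,u,v,z).round(1))
E
```

```text
chuck [ 478.  -249.6   62. ]
purpL [ 461.3 -163.1   62. ]
purpU [ 570.5 -128.1   62. ]
purpD [ 392.3 -232.6   62. ]
turq [ 443.3 -337.6   62. ]
spindle [535.3  42.3 124. ]
tape [ 650.7 -255.2   10. ]
```

View pics/z.png

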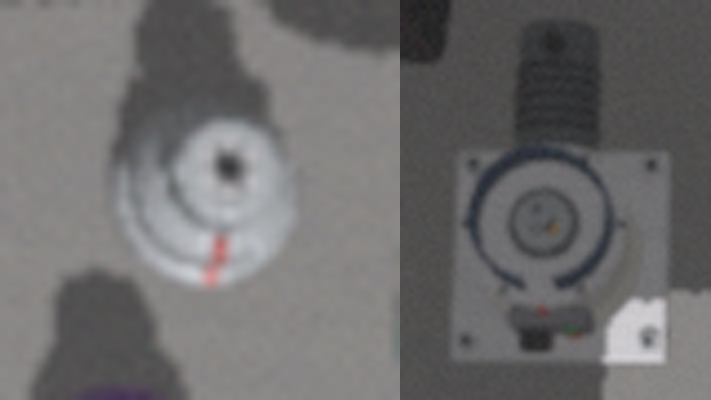

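Crop shows the steel chuck with hole at about px (383.5,275.6), red marks pointing image-down (world -x), rotator with motor towards world +x, notch towards the robot, and a brass speck (key) down-right of the spindle, around 50° anticlockwise of the notch. Moving above the chuck.

```bash
cat >> h.py <<'E'
from scipy.spatial.transform import Rotation as Ro
def plan(st,p,rpy):
    """shift (m, tool axes) and rotvec (deg) from the pose st to target p, rpy"""
    R0=Ro.from_euler("xyz",st["tcp_rot"],degrees=True);R1=Ro.from_euler("xyz",rpy,degrees=True)
    return (R0.inv().apply(np.array(p)-st["tool_pos"])/1000).round(4),(R0.inv()*R1).as_rotvec(degrees=True).round(2)
E
python3 - <<'E'
from h import *
from bench import r
d=pickle.load(open("s0.pkl","rb"));s=d["top"]
c=ray(s,383.5,275.6,60);print(c)
print("spindle z96 circle",ray(s,257.2,234.9,96))
print([ray(s,225+(a-400)/4.443,185+b/4.444,10).round(1) for a,b in[(458,152),(668,150),(665,360),(452,362)]])
print(plan(r.sense(),[c[0],c[1],230],[180,0,45]))
E
```

```text
[ 482.39580408 -256.53086561   60.        ]
spindle z96 circle [538.92329468  45.70507575  96.        ]
[array([590.8, 111.5,  10. ]), array([605.1,  -5.9,  10. ]), array([486.4, -19.2,  10. ]), array([472.2,  97.5,  10. ])]
(array([ 0.3808, -0.2077,  0.0198]), array([ -0.09,  -0.03, -27.19]))
```

{"api": "servo_tool", "payload": {"fingers": [0.085, 0.085, 0.085, 0.085, 0.085, 0.085, 0.085, 0.085, 0.085, 0.085], "linear": [[0.04, -0.022, 0.002], [0.08, -0.044, 0.004], [0.12, -0.066, 0.006], [0.16, -0.088, 0.008], [0.2, -0.11, 0.01], [0.24, -0.132, 0.012], [0.28, -0.154, 0.014], [0.33, -0.18, 0.016], [0.381, -0.208, 0.018], [0.381, -0.208, 0.02]], "rotation": [[0, 0, -4], [0, 0, -8], [0, 0, -12], [0, 0, -16], [0, 0, -20], [0, 0, -24], [0, 0, -27.2], [0, 0, -27.2], [0, 0, -27.2], [0, 0, -27.2]]}}

```text
time: 1.1
tool_pos: [485.0, -253.0, 229.9]
tcp_rot: [-180.0, -0.1, 45.2]
ft_force: [-1.1, 0.2, 0.2]
finger_gap: 85.1
grip_force: 0.0
```

```bash
python3 - <<'E'
from h import *
from bench import r
s=r.snapshot("wrist");pickle.dump(s,open("w1.pkl","wb"));cv2.imwrite("pics/w1.png",s["frame"][:,:,::-1])
st=r.sense();print(st["time"],st["tool_pos"],st["tcp_rot"],st["ft_force"])
T=s["camera_from_world"];print(-T[:3,:3].T@T[:3,3],T[2,:3],proj(s,[482.4,-256.5,60]))
E
```

```text
1.15 [ 484.88393904 -252.88544922  229.27656683] [-1.79917971e+02 -6.89534222e-02  4.52510399e+01] [-0.86772425  1.80174797 -0.50297002]
[ 531.60306567 -205.6780981   354.12240578] [0.18426488 0.18535659 0.96524059] [321.73713566 239.32588697]
```

View pics/w1.png

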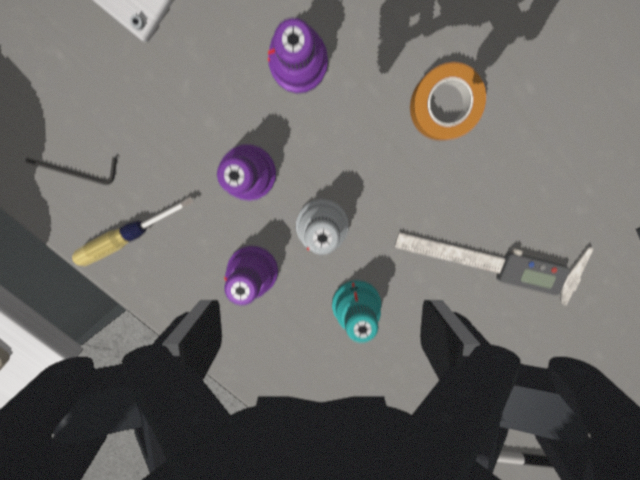

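Wrist view: steel chuck hole at (322,238), predicted (321.7,239.3), so the position agrees to ~1 mm; red mark on its lower left (~(307,248)). Measure its yaw and descend.

```bash
python3 - <<'E'
from h import *
from bench import r
s=pickle.load(open("w1.pkl","rb"));f=s["frame"].astype(int)
def red(s,u0,u1,v0,v1):
    f=s["frame"].astype(int)
    m=(f[...,0]-np.maximum(f[...,1],f[...,2])>35);m2=np.zeros_like(m);m2[v0:v1,u0:u1]=m[v0:v1,u0:u1]
    n,l,st,c=cv2.connectedComponentsWithStats(m2.astype(np.uint8));return [(st[i,4],c[i].round(1)) for i in range(1,n)]
a=ray(s,322,238.3,61);print(a)
print(red(s,290,355,195,260))
for n,c in red(s,290,355,195,260):
    p=ray(s,*c,15);d=p-a;print("wrist",n,c,d[:2],np.hypot(*d[:2]),np.degrees(np.arctan2(d[1],d[0])))
t=pickle.load(open("s0.pkl","rb"))["top"]
for n,c in red(t,360,400,262,296):
  for z in(8,15,22):
    p=ray(t,*c,z);d=p-a;print("top",n,c,z,d[:2],np.hypot(*d[:2]),np.degrees(np.arctan2(d[1],d[0])))
print(plan(r.sense(),[a[0],a[1],52],[180,0,45]))
E
```

```text
[ 483.40037844 -255.81967681   61.        ]
[(np.int32(8), array([307.5, 248.5]))]
wrist 8 [307.5 248.5] [-26.06624517  -4.99739921] 26.54097089513319 -169.14699309729298
top 6 [381.5 287.5] 8 [-22.99290457  -4.41180902] 23.412341176130475 -169.13827290181214
top 6 [381.5 287.5] 15 [-23.84919753  -3.6041432 ] 24.11999317759218 -171.40636228650183
top 6 [381.5 287.5] 22 [-24.70549048  -2.79647738] 24.863256943592017 -173.54203221774787
(array([-0.0033,  0.0013,  0.1773]), array([-0.08, -0.07,  0.25]))
```

{"api": "servo_tool", "payload": {"fingers": [0.06, 0.06, 0.06, 0.06, 0.06, 0.06, 0.06, 0.06], "linear": [[-0.003, 0.001, 0.03], [-0.003, 0.001, 0.07], [-0.003, 0.001, 0.11], [-0.003, 0.001, 0.14], [-0.003, 0.001, 0.16], [-0.003, 0.001, 0.171], [-0.003, 0.001, 0.176], [-0.003, 0.001, 0.176]], "rotation": [[0, 0, 0], [0, 0, 0], [0, 0, 0], [0, 0, 0], [0, 0, 0], [0, 0, 0], [0, 0, 0], [0, 0, 0]], "force": 30}}

```text
time: 1.95
tool_pos: [481.0, -260.0, 54.3]
tcp_rot: [-180.0, 0.0, 45.0]
ft_force: [-0.5, 0.7, 0.1]
finger_gap: 60.3
grip_force: 0.0
```

{"api": "servo_tool", "payload": {"fingers": [0.03, 0.025, 0.025, 0.025, 0.025, 0.025, 0.025], "linear": [[0, 0, 0], [0, 0, 0], [0, 0, 0], [0, 0, 0], [0, 0, 0], [0, 0, 0], [0, 0, 0]], "rotation": [[0, 0, 0], [0, 0, 0], [0, 0, 0], [0, 0, 0], [0, 0, 0], [0, 0, 0], [0, 0, 0]]}}

```text
time: 2.65
tool_pos: [482.2, -260.2, 55.9]
tcp_rot: [179.9, -0.0, 45.0]
ft_force: [-1.2, -0.1, 6.0]
finger_gap: 31.2
grip_force: 30.0
```

{"api": "servo_tool", "payload": {"fingers": [0.045, 0.045, 0.045, 0.045, 0.045], "linear": [[0, 0, 0], [0, 0, 0], [0.001, 0, -0.002], [0.002, 0, -0.002], [0.002, 0, -0.002]], "rotation": [[0, 0, 0], [0, 0, 0], [0, 0, 0], [0, 0, 0], [0, 0, 0]]}}

```text
time: 3.15
tool_pos: [482.8, -258.0, 56.3]
tcp_rot: [180.0, -0.0, 45.0]
ft_force: [-0.6, -1.0, -0.2]
finger_gap: 45.1
grip_force: 0.0
```

```bash
python3 - <<'E'
from h import *
from bench import r
for i in range(3):
    s=r.snapshot("wrist");st=r.sense();print(st["time"],st["tool_pos"],st["tcp_rot"],st["ft_force"])
t=r.snapshot("top")
cv2.imwrite("pics/g1.png",np.hstack([s["frame"][:,:,::-1][80:480,120:520],cv2.resize(t["frame"][:,:,::-1][240:320,340:420],(400,400),interpolation=cv2.INTER_CUBIC)]))
E
```

```text
3.2 [ 482.70982078 -258.01334336   56.26956379] [-1.79997597e+02 -1.77433758e-03  4.50150229e+01] [-0.72643631  0.02360756 -0.09708113]
3.25 [ 482.6396021  -258.04105797   56.2264036 ] [-1.79992060e+02  2.92638327e-03  4.50134719e+01] [-0.43719865 -0.03967435 -0.31433226]
3.3 [ 482.62538138 -258.04939996   56.21596212] [-1.79992475e+02  2.76006786e-03  4.50133267e+01] [-0.45706291 -0.86795305  0.00879005]
```

View pics/g1.png

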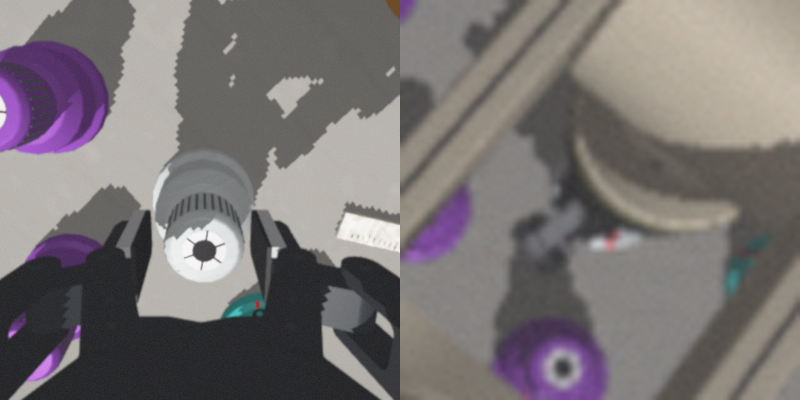

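The chuck hole is at crop (204,251) = full (324,331), between the open pads, upright.

```bash
python3 - <<'E'
from h import *
from bench import r
s=r.snapshot("wrist");st=r.sense()
g=s["frame"][300:365,285:365].mean(2);m=(g<70).astype(np.uint8)
n,l,q,c=cv2.connectedComponentsWithStats(m)
for i in range(1,n):
    if q[i,4]>15: print(q[i],c[i]+[285,300],ray(s,*(c[i]+[285,300]),61))
p=ray(s,324,331,61);print(p,plan(st,[p[0],p[1],56],[180,0,45]))
E
```

```text
[ 35  22  15  18 106] [328.39622642 330.1509434 ] [ 485.19012797 -259.487021     61.        ]
[ 483.69933746 -258.52624742   61.        ] (array([0.0005, 0.0011, 0.0002]), array([-0.01,  0.  ,  0.01]))
```

Offset along tool x is now ~0.5 mm, so grip and lift.

{"api": "servo_tool", "payload": {"fingers": [0.03, 0.025, 0.025, 0.025, 0.025, 0.025, 0.025, 0.025], "linear": [[0.0005, 0.001, 0], [0.0005, 0.001, 0], [0.0005, 0.001, 0], [0.0005, 0.001, 0], [0.0005, 0.001, 0], [0.0005, 0.001, 0], [0.0005, 0.001, 0], [0.0005, 0.001, 0]], "rotation": [[0, 0, 0], [0, 0, 0], [0, 0, 0], [0, 0, 0], [0, 0, 0], [0, 0, 0], [0, 0, 0], [0, 0, 0]], "force": 35}}

```text
time: 4.2
tool_pos: [483.8, -258.6, 56.4]
tcp_rot: [180.0, -0.0, 45.0]
ft_force: [0.6, -0.1, -0.1]
finger_gap: 31.0
grip_force: 35.1
```

{"api": "servo_tool", "payload": {"fingers": [0.025, 0.025, 0.025, 0.025, 0.025, 0.025, 0.025, 0.025], "linear": [[0, 0, -0.01], [0, 0, -0.04], [0, 0, -0.08], [0, 0, -0.12], [0, 0, -0.16], [0, 0, -0.19], [0, 0, -0.2], [0, 0, -0.2]], "rotation": [[0, 0, 0], [0, 0, 0], [0, 0, 0], [0, 0, 0], [0, 0, 0], [0, 0, 0], [0, 0, 0], [0, 0, 0]]}}

```text
time: 5.0
tool_pos: [484.2, -258.7, 257.7]
tcp_rot: [179.9, -0.0, 45.0]
ft_force: [0.3, 0.4, -4.5]
finger_gap: 30.6
grip_force: 35.7
```

```bash
python3 - <<'E'
from h import *
from bench import r
for i in range(4): s=r.snapshot("top")
st=r.sense();print(st["time"],st["tool_pos"],st["tcp_rot"],st["ft_force"],st["finger_gap"],st["joint_pos"])
print(plan(st,[538.8,45.9,256],[180,0,45]))
E
```

```text
5.2 [ 482.55627379 -257.7244695   253.34336836] [-1.79733696e+02  5.49139310e-02  4.50065511e+01] [-1.29651524 -0.41921079 -3.9181181 ] 30.539715120070785 [-3.34756259e+01 -5.44199041e-01  9.32904183e+01 -6.34657943e-04
  8.75256868e+01  1.15179795e+01]
(array([ 0.2545, -0.1749, -0.0021]), array([-0.27,  0.05,  0.01]))
```

{"api": "servo_tool", "payload": {"fingers": [0.025, 0.025, 0.025, 0.025, 0.025, 0.025, 0.025, 0.025, 0.025, 0.025], "linear": [[0.015, -0.015, 0], [0.04, -0.04, 0], [0.07, -0.07, 0], [0.1, -0.1, 0], [0.13, -0.13, 0], [0.155, -0.155, 0], [0.172, -0.168, 0], [0.182, -0.174, 0], [0.184, -0.175, 0], [0.184, -0.175, 0]], "rotation": [[0, 0, 0], [0, 0, 0], [0, 0, 0], [0, 0, 0], [0, 0, 0], [0, 0, 0], [0, 0, 0], [0, 0, 0], [0, 0, 0], [0, 0, 0]]}}

```text
time: 6.2
tool_pos: [489.9, -5.1, 255.5]
tcp_rot: [-180.0, 0.1, 45.0]
ft_force: [0.2, 0.2, -2.9]
finger_gap: 30.8
grip_force: 35.8
```

```bash
python3 - <<'E'
from h import *
from bench import r
for i in range(3): s=r.snapshot("wrist")
st=r.sense();print(st["time"],st["tool_pos"],st["tcp_rot"],st["ft_force"],st["finger_gap"])
pickle.dump((s,st),open("w2.pkl","wb"));cv2.imwrite("pics/w2.png",s["frame"][:,:,::-1])
print(proj(s,[538.8,45.9,124]),proj(s,[538.8,45.9,96]))
E
```

```text
6.35 [489.97883794  -5.72279291 256.01501898] [-1.79988796e+02  3.49126469e-02  4.49279142e+01] [-0.72003877 -1.18054789 -2.4655535 ] 31.04049264295082
[318.41883749 151.0485542 ] [318.6523127  151.65959476]
```

View pics/w2.png

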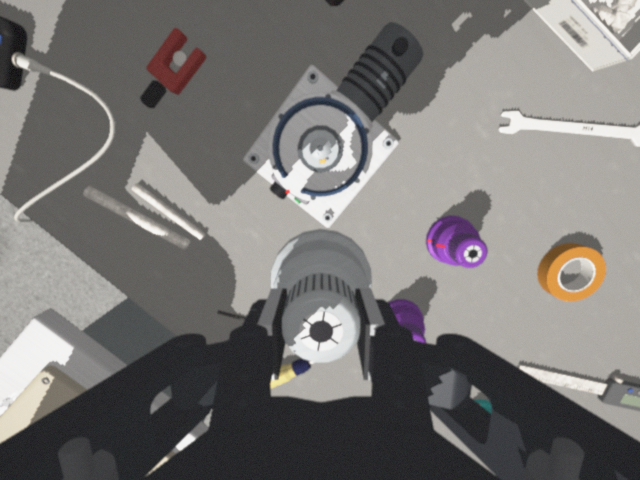

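Wrist view: rotator with dark guard ring centred about (321,146), spindle at (321,149), base plate corners around it, and the chuck hanging in the jaws with its hole at (321,331). Zoom on the rotator and fit the ring.

```bash
python3 - <<'E'
from h import *
s,st=pickle.load(open("w2.pkl","rb"));f=s["frame"]
a=f[85:215,245:405][:,:,::-1]
cv2.imwrite("pics/z2.png",cv2.resize(a,None,fx=4.6,fy=4.6,interpolation=cv2.INTER_CUBIC))
g=f.astype(int);m=(g[...,2]-g[...,0]>12)&(g.sum(2)<270);k=np.zeros_like(m);k[85:205,262:380]=m[85:205,262:380]
v,u=np.nonzero(k);print(len(u))
P=np.array([ray(s,a,b,112)[:2] for a,b in zip(u,v)])
from scipy.optimize import least_squares
R=least_squares(lambda q:np.hypot(P[:,0]-q[0],P[:,1]-q[1])-q[2],[538,46,35],loss="soft_l1").x;print("ring",R)
h=g;y=(g[...,0]-g[...,2]>40)&(g[...,1]-g[...,2]>20);y[:130]=0;y[170:]=0;y[:,:300]=0;y[:,345:]=0
v,u=np.nonzero(y);print("brass",len(u),u.mean(),v.mean())
for z in(108,112):
  p=ray(s,u.mean(),v.mean(),z);d=p[:2]-R[:2];print(z,p,d,np.hypot(*d),np.degrees(np.arctan2(d[1],d[0])))
E
```

```text
1317
ring [541.16414661  46.83889511  33.90244686]
brass 23 322.3478260869565 160.52173913043478
108 [536.04569533  38.95742434 108.        ] [-5.11845128 -7.88147077] 9.397665936033716 -123.0008401969147
112 [536.05884845  38.99622486 112.        ] [-5.10529816 -7.84267025] 9.35796697248339 -123.06268976750538
```

View pics/z2.png

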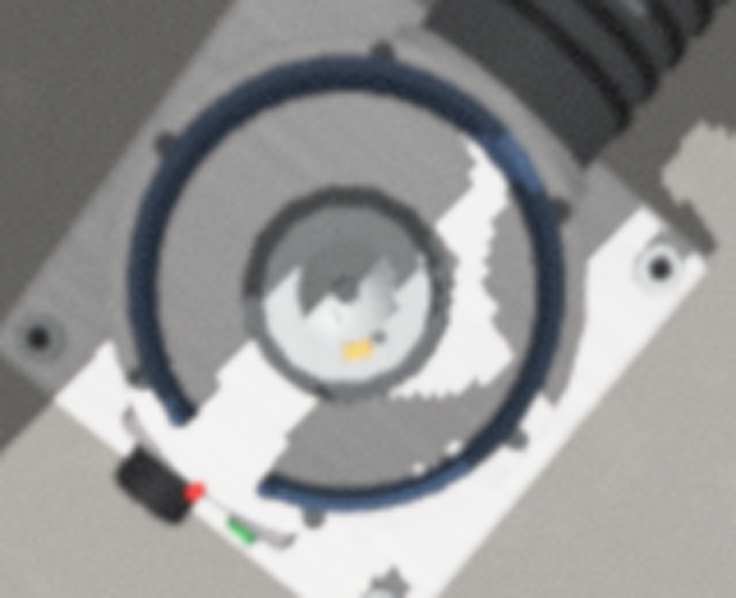

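```bash
python3 - <<'E'
from h import *
from bench import r
s,st=pickle.load(open("w2.pkl","rb"))
P=lambda a,b,z:ray(s,245+a/4.6-.4,85+b/4.6-.4,z)
S=P(347,287,124);print("end",S,"shoulder",P(348,290,96),"plate",[P(a,b,10).round(1) for a,b in((38,338),(660,268))])
c=(S+P(348,290,96))[:2]/2;print(c)
for n,p in dict(notch=P(224,451,112),red=P(194,491,80),ring=P(347,281,112),key=P(358,351,109)).items():
    d=p[:2]-c;print(n,p,np.hypot(*d),np.degrees(np.arctan2(d[1],d[0])))
h=ray(s,321,331,252+16-56+50);print("hole at top of chuck",h)
print(plan(r.sense(),[c[0],c[1],200],[180,0,45]))
E
```

```text
end [541.64926323  47.0745303  124.        ] shoulder [541.93126784  47.19170714  96.        ] plate [array([485.2,  92.1,  10. ]), array([597.3,   1.8,  10. ])]
[541.79026554  47.13311872]
notch [508.05052176  43.22602512 112.        ] 33.96521294722104 -173.39451696314728
red [495.0473717   42.26119116  80.        ] 46.9961041209793 -174.04964936112953
ring [542.54451026  48.00563815 112.        ] 1.1533322429133626 49.15840174103547
key [535.888162    38.71916692 109.        ] 10.277616989830976 -125.04836531594079
hole at top of chuck [490.7269428  -4.7785123 262.       ]
(array([ 0.074 , -0.0008,  0.056 ]), array([-0.01,  0.03, -0.07]))
```

{"api": "servo_tool", "payload": {"fingers": [0.025, 0.025, 0.025, 0.025, 0.025, 0.025, 0.025, 0.025], "linear": [[0.02, 0, 0.005], [0.045, 0, 0.02], [0.063, 0, 0.035], [0.07, 0, 0.048], [0.073, 0, 0.058], [0.073, 0, 0.063], [0.073, 0, 0.064], [0.073, 0, 0.064]], "rotation": [[0, 0, -6], [0, 0, -12], [0, 0, -18], [0, 0, -24], [0, 0, -28], [0, 0, -30], [0, 0, -30], [0, 0, -30]]}}

```text
time: 7.15
tool_pos: [541.6, 46.3, 192.2]
tcp_rot: [-180.0, 0.0, 74.9]
ft_force: [-0.6, 0.9, -3.9]
finger_gap: 30.7
grip_force: 35.8
```

```bash
python3 - <<'E'
from h import *
from bench import r
for i in range(4): s=r.snapshot("top")
s2=r.snapshot("scene")
st=r.sense();print(st["time"],st["tool_pos"],st["tcp_rot"],st["ft_force"],st["wrist_torque"],st["joint_pos"])
a=cv2.resize(s2["frame"][235:345,190:300],(500,500),interpolation=cv2.INTER_CUBIC)
cv2.imwrite("pics/a1.png",a[:,:,::-1])
print(plan(st,[541.5,45.9,190],[180,0,75]))
E
```

```text
7.4 [541.94998273  46.82277844 192.89323451] [ 1.79944414e+02 -1.34814889e-02  7.49689741e+01] [-0.21816025 -0.17840756 -3.00650058] [ 0.02260123  0.0140198  -0.02637863] [-4.62336722e-01  7.06769742e-01  9.84070549e+01 -9.46169463e-04
  8.08289857e+01  1.45688461e+01]
(array([-0.001 , -0.0002,  0.0029]), array([ 0.06, -0.01, -0.03]))
```

View pics/a1.png

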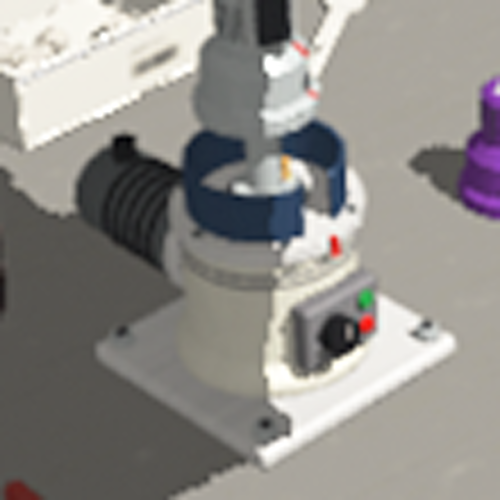

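Scene crop: the chuck hangs level just above the spindle, its red marks pointing to the right near the key side (key brass visible at (285,170)). Lower gently over the spindle end.

{"api": "servo_tool", "payload": {"fingers": [0.025, 0.025, 0.025, 0.025, 0.025, 0.025, 0.025, 0.025, 0.025, 0.025], "linear": [[-0.001, 0, 0.003], [-0.001, 0, 0.006], [-0.001, 0, 0.009], [-0.001, 0, 0.011], [-0.001, 0, 0.013], [-0.001, 0, 0.014], [-0.001, 0, 0.015], [-0.001, 0, 0.016], [-0.001, 0, 0.017], [-0.001, 0, 0.017]], "rotation": [[0, 0, 0], [0, 0, 0], [0, 0, 0], [0, 0, 0], [0, 0, 0], [0, 0, 0], [0, 0, 0], [0, 0, 0], [0, 0, 0], [0, 0, 0]]}}

```text
time: 8.4
tool_pos: [541.3, 46.1, 175.2]
tcp_rot: [-180.0, 0.0, 75.0]
ft_force: [0.6, 0.1, -2.9]
finger_gap: 30.9
grip_force: 35.8
```

{"api": "servo_tool", "payload": {"fingers": [0.025, 0.025, 0.025, 0.025], "linear": [[0, 0, 0.001], [0, 0, 0.002], [0, 0, 0.003], [0, 0, 0.003]], "rotation": [[0, 0, 0], [0, 0, 0], [0, 0, 0], [0, 0, 0]]}}

```text
time: 8.8
tool_pos: [541.3, 46.0, 172.1]
tcp_rot: [-180.0, 0.0, 75.0]
ft_force: [0.2, 0.3, -3.9]
finger_gap: 30.7
grip_force: 35.8
```

{"api": "servo_tool", "payload": {"fingers": [0.025, 0.025, 0.025, 0.025], "linear": [[0, 0, 0.001], [0, 0, 0.002], [0, 0, 0.003], [0, 0, 0.003]], "rotation": [[0, 0, 0], [0, 0, 0], [0, 0, 0], [0, 0, 0]]}}

```text
time: 9.2
tool_pos: [541.2, 46.1, 169.0]
tcp_rot: [-180.0, 0.0, 75.0]
ft_force: [0.2, -0.1, -3.2]
finger_gap: 31.0
grip_force: 35.8
```

{"api": "servo_tool", "payload": {"fingers": [0.025, 0.025, 0.025, 0.025], "linear": [[0, 0, 0.001], [0, 0, 0.002], [0, 0, 0.003], [0, 0, 0.003]], "rotation": [[0, 0, 0], [0, 0, 0], [0, 0, 0], [0, 0, 0]]}}

```text
time: 9.6
tool_pos: [541.3, 46.1, 166.1]
tcp_rot: [-180.0, 0.0, 75.0]
ft_force: [-0.0, 0.8, -4.8]
finger_gap: 31.0
grip_force: 35.8
```

{"api": "servo_tool", "payload": {"fingers": [0.025, 0.025, 0.025, 0.025], "linear": [[0, 0, 0.001], [0, 0, 0.002], [0, 0, 0.002], [0, 0, 0.002]], "rotation": [[0, 0, 0], [0, 0, 0], [0, 0, 0], [0, 0, 0]]}}

```text
time: 10.0
tool_pos: [541.5, 46.0, 164.4]
tcp_rot: [180.0, -0.0, 75.0]
ft_force: [-0.1, -0.8, -2.9]
finger_gap: 31.1
grip_force: 35.9
```

{"api": "servo_tool", "payload": {"fingers": [0.025, 0.025, 0.025, 0.025], "linear": [[0, 0, 0.001], [0, 0, 0.002], [0, 0, 0.002], [0, 0, 0.002]], "rotation": [[0, 0, 0], [0, 0, 0], [0, 0, 0], [0, 0, 0]]}}

```text
time: 10.4
tool_pos: [541.8, 46.1, 163.4]
tcp_rot: [179.9, -0.0, 75.0]
ft_force: [-3.1, 0.6, 4.8]
finger_gap: 31.0
grip_force: 36.8
```

{"api": "servo_tool", "payload": {"fingers": [0.025, 0.025, 0.025, 0.025, 0.025], "linear": [[0, 0, 0], [0, 0, 0], [0, 0, 0], [0, 0, 0], [0, 0, 0]], "rotation": [[0, 0, -2], [0, 0, -4], [0, 0, -6], [0, 0, -7], [0, 0, -7]]}}

```text
time: 10.9
tool_pos: [541.7, 45.7, 162.3]
tcp_rot: [179.9, 0.0, 82.0]
ft_force: [2.3, -2.6, -2.5]
finger_gap: 30.5
grip_force: 35.9
```

```bash
cat > q.py <<'E'
from bench import r
st=r.sense();print(st["time"],st["tool_pos"].round(2),st["tcp_rot"].round(2),st["ft_force"].round(1),st["wrist_torque"].round(3),st["grip_force"])
E
python3 q.py
```

```text
10.9 [541.74  45.71 162.33] [1.7994e+02 3.0000e-02 8.2010e+01] [ 2.3 -2.6 -2.5] [-0.499 -0.455 -0.008] 35.87535202503204
```

{"api": "servo_tool", "payload": {"fingers": [0.025, 0.025, 0.025], "linear": [[0, 0, 0.0005], [0, 0, 0.001], [0, 0, 0.001]], "rotation": [[0, 0, 0], [0, 0, 0], [0, 0, 0]]}}

```text
time: 11.2
tool_pos: [541.6, 45.7, 161.1]
tcp_rot: [180.0, 0.0, 82.0]
ft_force: [3.4, -3.6, -2.4]
finger_gap: 30.9
grip_force: 35.8
```

```bash
python3 q.py
```

```text
11.2 [541.62  45.66 161.1 ] [1.7997e+02 3.0000e-02 8.1980e+01] [ 3.4 -3.6 -2.4] [-0.732 -0.756  0.033] 35.819385051727295
```

Sideways force points along the key's anticlockwise tangent, so the keyway is entering a bit too far clockwise; turn 2° more.

{"api": "servo_tool", "payload": {"fingers": [0.025, 0.025, 0.025], "linear": [[0, 0, 0], [0, 0, 0], [0, 0, 0]], "rotation": [[0, 0, -1], [0, 0, -2], [0, 0, -2]]}}

```text
time: 11.5
tool_pos: [541.4, 45.9, 161.2]
tcp_rot: [-180.0, 0.0, 84.1]
ft_force: [3.2, -4.2, -4.3]
finger_gap: 30.7
grip_force: 35.8
```

```bash
python3 q.py
```

```text
11.5 [541.41  45.88 161.17] [-1.800e+02  1.000e-02  8.407e+01] [ 3.2 -4.2 -4.3] [-0.833 -0.707  0.005] 35.80244958400726
```

{"api": "servo_tool", "payload": {"fingers": [0.025, 0.025, 0.025], "linear": [[-0.0005, 0.0005, 0], [-0.0005, 0.0005, 0.001], [-0.0005, 0.0005, 0.001]], "rotation": [[0, 0, 0], [0, 0, 0], [0, 0, 0]]}}

```text
time: 11.8
tool_pos: [541.8, 45.6, 160.1]
tcp_rot: [-180.0, -0.0, 84.0]
ft_force: [3.1, -2.0, -3.2]
finger_gap: 30.6
grip_force: 35.9
```

```bash
python3 q.py
```

```text
11.8 [541.76  45.61 160.12] [-1.7998e+02 -1.0000e-02  8.4020e+01] [ 3.1 -2.  -3.2] [-0.506 -0.54   0.037] 35.860716104507446
```

{"api": "servo_tool", "payload": {"fingers": [0.025, 0.025, 0.025, 0.025], "linear": [[-0.0003, 0.0004, 0.001], [-0.0003, 0.0004, 0.002], [-0.0003, 0.0004, 0.002], [-0.0003, 0.0004, 0.002]], "rotation": [[0, 0, 0], [0, 0, 0], [0, 0, 0], [0, 0, 0]]}}

```text
time: 12.2
tool_pos: [541.9, 45.3, 157.9]
tcp_rot: [-179.9, -0.0, 84.0]
ft_force: [0.0, -1.8, -4.7]
finger_gap: 31.1
grip_force: 35.9
```

```bash
python3 q.py
```

```text
12.2 [541.86  45.25 157.93] [-179.95   -0.     84.01] [ 0.  -1.8 -4.7] [-0.342 -0.1   -0.007] 35.906447768211365
```

{"api": "servo_tool", "payload": {"fingers": [0.025, 0.025, 0.025, 0.025, 0.025], "linear": [[-0.0002, 0, 0.001], [-0.0002, 0, 0.002], [-0.0002, 0, 0.003], [-0.0002, 0, 0.004], [-0.0002, 0, 0.004]], "rotation": [[0, 0, 0], [0, 0, 0], [0, 0, 0], [0, 0, 0], [0, 0, 0]]}}

```text
time: 12.7
tool_pos: [541.9, 45.1, 154.0]
tcp_rot: [-180.0, -0.0, 84.0]
ft_force: [-0.7, -0.5, -3.7]
finger_gap: 30.7
grip_force: 35.9
```

```bash
python3 q.py
```

```text
12.7 [541.93  45.05 153.99] [-179.96   -0.     84.01] [-0.7 -0.5 -3.7] [-0.062  0.256  0.084] 35.947203040122986
```

{"api": "servo_tool", "payload": {"fingers": [0.025, 0.025, 0.025, 0.025], "linear": [[0, 0, 0.0005], [0, 0, 0.001], [0, 0, 0.0015], [0, 0, 0.0015]], "rotation": [[0, 0, 0], [0, 0, 0], [0, 0, 0], [0, 0, 0]]}}

```text
time: 13.1
tool_pos: [542.0, 45.0, 152.6]
tcp_rot: [-180.0, -0.0, 84.0]
ft_force: [-2.8, 0.1, -1.5]
finger_gap: 30.8
grip_force: 36.0
```

{"api": "servo_tool", "payload": {"fingers": [0.025, 0.025, 0.025, 0.025], "linear": [[0, 0, 0.0005], [0, 0, 0.001], [0, 0, 0.001], [0, 0, 0.001]], "rotation": [[0, 0, 0], [0, 0, 0], [0, 0, 0], [0, 0, 0]]}}

```text
time: 13.5
tool_pos: [542.1, 45.0, 152.3]
tcp_rot: [-180.0, -0.0, 84.0]
ft_force: [-5.1, 0.5, 3.1]
finger_gap: 31.0
grip_force: 36.5
```

```bash
python3 q.py
```

```text
13.5 [542.11  45.   152.27] [-179.99   -0.     84.01] [-5.1  0.5  3.1] [-0.013  1.175  0.005] 36.54567539691925
```

Home on the shoulder (z stopped, load ~7 N). Turn clockwise in stages, compensating the small grip offset.

{"api": "servo_tool", "payload": {"fingers": [0.025, 0.025, 0.025, 0.025, 0.025, 0.025, 0.025], "linear": [[0, -0.0003, -0.0005], [0, -0.0004, -0.0005], [0, -0.0006, -0.0005], [0, -0.0007, -0.0005], [0, -0.0008, -0.0005], [0, -0.001, -0.0005], [0, -0.001, -0.0005]], "rotation": [[0, 0, 2], [0, 0, 6], [0, 0, 10], [0, 0, 14], [0, 0, 18], [0, 0, 22], [0, 0, 22]]}}

```text
time: 14.2
tool_pos: [541.4, 44.9, 152.4]
tcp_rot: [180.0, -0.0, 61.9]
ft_force: [-3.0, 0.2, -1.2]
finger_gap: 31.1
grip_force: 36.0
```

```bash
python3 q.py
```

```text
14.2 [541.35  44.93 152.37] [179.97  -0.    61.94] [-3.   0.2 -1.2] [-0.092  0.493  0.084] 36.03361129760742
```

{"api": "servo_tool", "payload": {"fingers": [0.025, 0.025, 0.025, 0.025, 0.025, 0.025], "linear": [[0, -0.0002, 0], [0, -0.0005, 0], [0, -0.0007, 0], [0, -0.0009, 0], [0, -0.001, 0], [0, -0.001, 0]], "rotation": [[0, 0, 4], [0, 0, 8], [0, 0, 12], [0, 0, 16], [0, 0, 18], [0, 0, 18]]}}

```text
time: 14.8
tool_pos: [540.7, 45.1, 152.4]
tcp_rot: [179.9, -0.0, 44.1]
ft_force: [-0.8, -2.9, -1.7]
finger_gap: 31.2
grip_force: 35.9
```

```bash
python3 q.py; python3 - <<'E'
from h import *
from bench import r
w=r.snapshot("wrist");s=r.snapshot("scene");t=r.snapshot("top");pickle.dump((w,s,t),open("w3.pkl","wb"))
o=[540,46,110]
def crop(s,h,n):
    c=proj(s,o).astype(int);print(n,c);return cv2.resize(s["frame"][c[1]-h:c[1]+h,c[0]-h:c[0]+h,::-1],(400,400),interpolation=cv2.INTER_CUBIC)
cv2.imwrite("pics/b1.png",np.hstack([crop(w,90,"w"),crop(s,40,"s")]))
E
```

```text
14.8 [540.75  45.14 152.41] [ 1.7993e+02 -2.0000e-02  4.4080e+01] [-0.8 -2.9 -1.7] [-0.542  0.085  0.021] 35.89773952960968
w [318 287]
s [248 269]
```

View pics/b1.png

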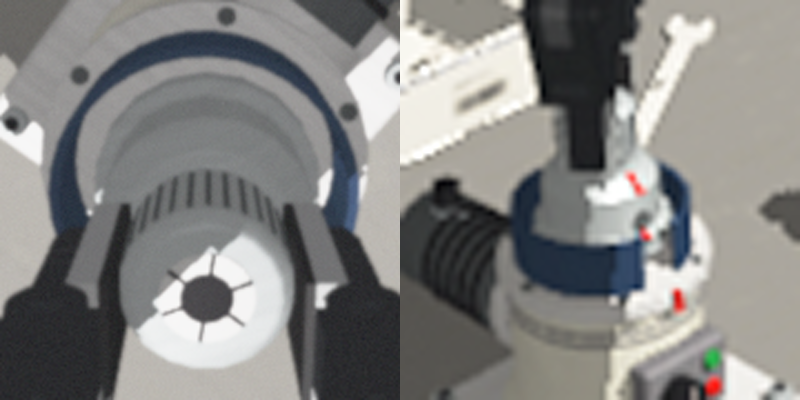

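Wrist crop: chuck seated inside the guard ring. Scene crop: chuck's red marks at (636,184)/(645,235) with the screw between, still short of the notch index at (678,299). Compute the remaining angle.

```bash
cat > ang.py <<'E'
from h import *
from scipy.optimize import brentq
C=np.array([541.7,47.1])
def report(s):
    g=s["frame"].astype(int);u0,v0=208,229
    m=(g[...,0]-np.maximum(g[...,1],g[...,2])>50)[v0:v0+72,u0:u0+80].astype(np.uint8)
    n,l,q,c=cv2.connectedComponentsWithStats(m,connectivity=8)
    for i in range(1,n):
        uv=c[i]+[u0,v0]
        out=[]
        for rad in(24.2,28.2,46):
            # height on cylinder of this radius where ray hits, near side
            f=lambda z:np.hypot(*(ray(s,*uv,z)[:2]-C))-rad
            zs=np.arange(60,150.,1);vals=[f(z) for z in zs]
            for a,b,fa,fb in zip(zs,zs[1:],vals,vals[1:]):
                if fa*fb<0:
                    z=brentq(f,a,b);d=ray(s,*uv,z)[:2]-C;out.append((rad,round(z,1),round(np.degrees(np.arctan2(d[1],d[0])),1)))
        print(q[i,4],uv.round(1),out)
    for a in(-173.6,):
        for rad,z in((24,111),(35,112),(46,84)): print(a,rad,z,proj(s,[C[0]+rad*np.cos(np.radians(a)),C[1]+rad*np.sin(np.radians(a)),z]).round(1))
E
python3 -c "
from ang import *
report(pickle.load(open('w3.pkl','rb'))[1])"
```

```text
10 [254.5 265. ] [(24.2, 106.8, np.float64(-72.9)), (24.2, 129.9, np.float64(-175.7)), (28.2, 103.9, np.float64(-66.7)), (28.2, 132.9, np.float64(178.1)), (46, 91.9, np.float64(-53.5)), (46, 144.8, np.float64(164.9))]
5 [256.4 275.2] [(24.2, 83.3, np.float64(-81.8)), (24.2, 104.1, np.float64(-167.1)), (28.2, 79.9, np.float64(-73.6)), (28.2, 107.6, np.float64(-175.3)), (46, 66.8, np.float64(-57.2)), (46, 120.6, np.float64(168.3))]
10 [263.3 288.6] [(46, 83.1, np.float64(-173.6))]
-173.6 24 111 [255.2 272.8]
-173.6 35 112 [258.9 274.4]
-173.6 46 84 [263.3 288.2]
```

```bash
python3 - <<'E'
from ang import *
s=pickle.load(open('w3.pkl','rb'))[1]
print(s["frame"].min(2)[262:280,248:264])
for uv in((256.4,272),(256.6,271.5),(256.0,271.5)):
  for rad in (23.5,24.5):
    f=lambda z:np.hypot(*(ray(s,*uv,z)[:2]-C))-rad
    z=brentq(f,103,125);d=ray(s,*uv,z)[:2]-C;print(uv,rad,z,np.degrees(np.arctan2(d[1],d[0])))
for a in(-160,-165,-170,-175): print(a,[proj(s,[C[0]+R*np.cos(np.radians(a)),C[1]+R*np.sin(np.radians(a)),z]).round(1) for R,z in((24,111),(24,104),(26,104),(24,120),(20,129))])
E
```

```text
[[ 32 133 165 164 180 204 216 223 228 225 226 158  60  94 132 153]
 [108 149 166 195 210 184 181 226 232 228 230 170  57  28  55 120]
 [142 163 188 230 242 168  77 209 231 230 232 169  55  26  31  58]
 [116 207 242 251 255 247 129 163 234 232 221 153  63  26  29  30]
 [143 235 255 254 254 252 196  75 173 215 192 143  76  25  30  27]
 [225 245 254 254 254 253 232 123 132 177 180 169 104  22  28  28]
 [250 255 255 254 247 242 229 191 182 189 183 181 178 115  23  28]
 [230 244 248 230 204 194 196 197 196 192 184 170 216 174  55  25]
 [165 171 174 182 192 198 201 202 189 187 185 164 210 184  81  28]
 [175 180 184 189 194 200 205 176 133 145 171 186 222 211 122  38]
 [177 182 185 189 196 202 195 125  93 110 157 211 232 212 136  64]
 [179 183 185 189 196 203 171 102 104 129 188 230 239 179  88  68]
 [179 184 185 190 197 204 168 104  78 175 228 216 197 145  58  46]
 [180 184 186 190 192 205 195 138  92 162 234 175  90  87  63  48]
 [190 202 210 208 187 189 175 114  86  62 182 167 100  97  70  46]
 [160 170 177 173 143 124  85  35  91 135 177 186 142 103  73  47]
 [ 62  42  19  36  45  47  4
[... 236 characters left out ...]
3.5 111.57759729515945 -162.07754966859042
(256.6, 271.5) 24.5 112.56962648000493 -165.01996802386438
(256.0, 271.5) 23.5 112.55646919404217 -166.6304242065041
(256.0, 271.5) 24.5 113.46495915549764 -169.14915503972355
-160 [array([257.1, 271.6]), array([257.2, 274.6]), array([258. , 274.8]), array([256.9, 267.8]), array([255. , 263.5])]
-165 [array([256.4, 272.1]), array([256.6, 275. ]), array([257.4, 275.3]), array([256.2, 268.3]), array([254.5, 263.8])]
-170 [array([255.8, 272.5]), array([255.9, 275.5]), array([256.6, 275.8]), array([255.5, 268.7]), array([253.9, 264.2])]
-175 [array([255., 273.]), array([255.2, 275.9]), array([255.8, 276.3]), array([254.8, 269.1]), array([253.2, 264.6])]
```

{"api": "servo_tool", "payload": {"fingers": [0.025, 0.025, 0.025, 0.025], "linear": [[-0.0002, 0, 0], [-0.0004, 0, 0], [-0.0004, 0, 0], [-0.0004, 0, 0]], "rotation": [[0, 0, 3], [0, 0, 6], [0, 0, 6], [0, 0, 6]]}}

```text
time: 15.35
tool_pos: [540.3, 45.1, 152.4]
tcp_rot: [180.0, -0.0, 38.1]
ft_force: [0.9, -3.4, -3.3]
finger_gap: 30.5
grip_force: 35.8
```

```bash
python3 q.py; python3 - <<'E'
from ang import *
from bench import r
s=r.snapshot("scene");report(s)
print(s["frame"].min(2)[262:280,248:264])
E
```

```text
15.35 [540.35  45.11 152.42] [ 1.7996e+02 -3.0000e-02  3.8140e+01] [ 0.9 -3.4 -3.3] [-0.57  -0.337  0.059] 35.78418016433716
7 [254. 266.] [(24.2, 104.0, np.float64(-69.5)), (24.2, 128.1, np.float64(-178.9)), (28.2, 101.1, np.float64(-63.9)), (28.2, 131.0, np.float64(175.5)), (46, 89.3, np.float64(-51.9)), (46, 142.8, np.float64(163.5))]
2 [256.  275.5] [(24.2, 82.1, np.float64(-78.9)), (24.2, 104.0, np.float64(-169.9)), (28.2, 78.7, np.float64(-71.4)), (28.2, 107.4, np.float64(-177.4)), (46, 65.9, np.float64(-56.0)), (46, 120.2, np.float64(167.2))]
10 [263.3 288.6] [(46, 83.1, np.float64(-173.6))]
-173.6 24 111 [255.2 272.8]
-173.6 35 112 [258.9 274.4]
-173.6 46 84 [263.3 288.2]
[[ 91 135 143 194 218 208 214 225 227 226 226 161  65  93 132 153]
 [119 150 177 208 209 196 222 232 232 227 230 176  68  28  55 120]
 [137 166 207 236 191  97 214 235 232 229 233 177  67  24  30  58]
 [116 208 243 252 250 149 152 230 232 232 227 162  65  27  30  32]
 [195 243 255 255 255 224  39 215 238 225 198 150  77  24  30  27]
 [245 248 252 254 255 252 146 186 229 197 182 172 107  23  28  29]
 [248 251 253 254 251 248 206 159 187 186 184 181 185 126  22  27]
 [232 238 239 235 219 196 193 194 193 189 183 174 225 183  55  24]
 [169 171 175 185 193 196 198 199 197 190 183 168 211 205 114  24]
 [175 178 183 191 196 200 183 161 160 178 184 178 221 238 160  35]
 [177 178 185 192 198 192 140  91  88 156 180 206 231 227 154  63]
 [178 180 185 193 200 160 105 124  98 154 201 227 242 189  95  67]
 [179 181 186 193 202 148  83 109 145 200 230 215 206 153  56  45]
 [178 181 187 194 198 177 147 104 161 229 238 175  92  88  63  48]
 [189 192 205 211 192 182 168 118  93 196 229 165  94  95  67  47]
 [160 160 171 174 144 125  85  34  78 175 199 166 123 100  71  47]
 [ 62  42  20  36  45  47  49  43  96 172 202 179 134 112  81  47]
 [ 30  29  30  43  49  51  53  45 100 161 181 145 117 123  90  44]]
```

Screw is now at (255.0,273), target (255.2,272.8). Relieve the side load, release, and withdraw.

{"api": "servo_tool", "payload": {"fingers": [0.025, 0.025, 0.04, 0.06, 0.06, 0.06, 0.06], "linear": [[-0.0002, 0.0004, 0], [-0.0002, 0.0004, 0], [-0.0002, 0.0004, 0], [-0.0002, 0.0004, 0], [-0.0002, 0.0004, 0], [-0.0002, 0.0004, 0], [-0.0002, 0.0004, 0]], "rotation": [[0, 0, 0], [0, 0, 0], [0, 0, 0], [0, 0, 0], [0, 0, 0], [0, 0, 0], [0, 0, 0]]}}

```text
time: 16.1
tool_pos: [540.2, 44.9, 152.4]
tcp_rot: [180.0, -0.0, 38.0]
ft_force: [-0.5, -0.2, 0.4]
finger_gap: 59.8
grip_force: 0.0
```

{"api": "servo_tool", "payload": {"fingers": [0.06, 0.06, 0.06, 0.06, 0.06, 0.06, 0.06, 0.06], "linear": [[0, 0, -0.005], [0, 0, -0.015], [0, 0, -0.03], [0, 0, -0.06], [0, 0, -0.09], [0, 0, -0.11], [0, 0, -0.12], [0, 0, -0.12]], "rotation": [[0, 0, 0], [0, 0, 0], [0, 0, 0], [0, 0, 0], [0, 0, 0], [0, 0, 0], [0, 0, 0], [0, 0, 0]]}}

```text
time: 16.9
tool_pos: [541.2, 44.8, 275.0]
tcp_rot: [179.8, -0.2, 38.0]
ft_force: [0.2, -0.2, -1.2]
finger_gap: 60.1
grip_force: 0.0
```

```bash
python3 q.py; python3 - <<'E'
from ang import *
from bench import r
s=r.snapshot("scene");report(s);w=r.snapshot("wrist")
c=proj(w,[541,47,130]).astype(int);print(c)
def crop(s,c,h): 
    a=s["frame"][max(0,c[1]-h):c[1]+h,max(0,c[0]-h):c[0]+h,::-1];return cv2.resize(a,(400,400),interpolation=cv2.INTER_CUBIC)
cv2.imwrite("pics/f1.png",np.hstack([crop(w,c,100),crop(s,(248,269),40)]))
E
```

```text
16.9 [541.16  44.82 275.01] [179.85  -0.19  38.01] [ 0.2 -0.2 -1.2] [-0.07  -0.018 -0.007] 0.0
8 [254.1 265.6] [(24.2, 105.0, np.float64(-70.4)), (24.2, 128.8, np.float64(-178.1)), (28.2, 102.1, np.float64(-64.7)), (28.2, 131.8, np.float64(176.2)), (46, 90.2, np.float64(-52.3)), (46, 143.6, np.float64(163.8))]
2 [256.  275.5] [(24.2, 82.1, np.float64(-78.9)), (24.2, 104.0, np.float64(-169.9)), (28.2, 78.7, np.float64(-71.4)), (28.2, 107.4, np.float64(-177.4)), (46, 65.9, np.float64(-56.0)), (46, 120.2, np.float64(167.2))]
10 [263.3 288.6] [(46, 83.1, np.float64(-173.6))]
-173.6 24 111 [255.2 272.8]
-173.6 35 112 [258.9 274.4]
-173.6 46 84 [263.3 288.2]
[319 239]
```

View pics/f1.png

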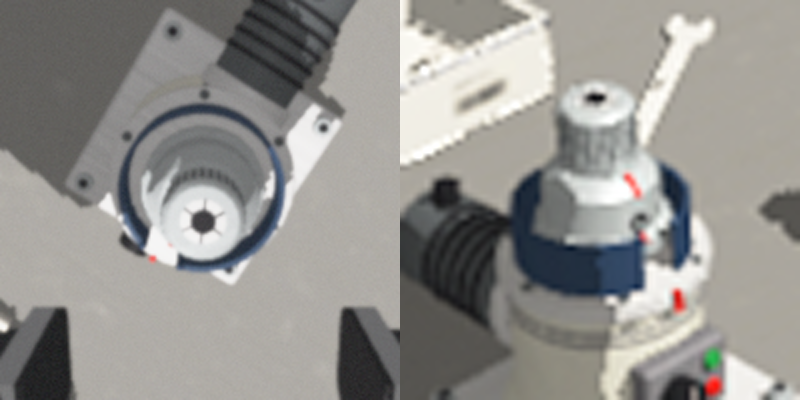

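The chuck stands upright, seated in the guard ring, free of the jaws, red marks over the notch side. Cross-check the angle from the wrist and top cameras.

```bash
python3 - <<'E'
from ang import *
from bench import r
for i in range(3): w=r.snapshot("wrist")
t=r.snapshot("top")
for nm,s in(("wrist",w),("top",t)):
    g=s["frame"].astype(int);c=proj(s,[530,46,110]).astype(int);h=60 if nm=="wrist" else 35
    m=np.zeros(g.shape[:2],np.uint8);m[c[1]-h:c[1]+h,c[0]-h:c[0]+h]=(g[...,0]-np.maximum(g[...,1],g[...,2])>30)[c[1]-h:c[1]+h,c[0]-h:c[0]+h]
    n,l,q,cc=cv2.connectedComponentsWithStats(m,connectivity=8)
    for i in range(1,n):
        print(nm,q[i,4],cc[i].round(1),[(z,np.hypot(*d).round(1),np.degrees(np.arctan2(d[1],d[0])).round(1)) for z in(84,104,118,124,128) for d in[ray(s,*cc[i],z)[:2]-C]])
E
```

```text
wrist 1 [305. 260.] [(84, np.float64(36.3), np.float64(-166.9)), (104, np.float64(30.3), np.float64(-170.1)), (118, np.float64(26.2), np.float64(-173.3)), (124, np.float64(24.5), np.float64(-175.0)), (128, np.float64(23.3), np.float64(-176.2))]
wrist 17 [295.9 267.4] [(84, np.float64(47.2), np.float64(-172.9)), (104, np.float64(40.7), np.float64(-175.9)), (118, np.float64(36.3), np.float64(-178.5)), (124, np.float64(34.4), np.float64(-179.9)), (128, np.float64(33.1), np.float64(179.1))]
top 8 [254.5 240.5] [(84, np.float64(15.1), np.float64(161.4)), (104, np.float64(18.2), np.float64(174.4)), (118, np.float64(20.7), np.float64(-179.0)), (124, np.float64(21.9), np.float64(-176.7)), (128, np.float64(22.7), np.float64(-175.3))]
top 4 [255.5 244.5] [(84, np.float64(23.5), np.float64(177.1)), (104, np.float64(27.1), np.float64(-176.2)), (118, np.float64(29.9), np.float64(-172.6)), (124, np.float64(31.1), np.float64(-171.2)), (128, np.float64(31.9), np.float64(-170.3))]
top 4 [256.5 254.5] [(84, np.float64(46.8), np.float64(-174.6)), (104, np.float64(50.3), np.float64(-171.7)), (118, np.float64(52.8), np.float64(-169.9)), (124, np.float64(53.9), np.float64(-169.2)), (128, np.float64(54.7), np.float64(-168.7))]
top 1 [264. 260.] [(84, np.float64(62.0), np.float64(-157.9)), (104, np.float64(65.7), np.float64(-156.8)), (118, np.float64(68.4), np.float64(-156.2)), (124, np.float64(69.5), np.float64(-155.9)), (128, np.float64(70.3), np.float64(-155.7))]
```

All views agree: the screw is at about -175°, the notch at -173.6°. Handing in.

```bash
python3 -c "
from bench import r
print(r.hand_in())"
```

```text
the job is handed in; nothing more can be done
None
```

The chuck is fully home on the spindle shoulder, released and upright, with its grub screw within about 2° of the notch's middle by camera (limit about 9.5°); I handed the job in at about 17 s, and no verdict came back.

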